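# Fit the green filter cell to the reader port and hold it home

### The job

Take the green filter cell from the rack, set it upright on the port of the white reader and turn it until its hidden keyways drop over the port's pins, then push it fully home against the spring plunger. The port has no latch: finish while still holding the cell pressed home, not letting it go at the end. Leave the other filter cells, and everything else on the bench, where they stand.

Things in the scene. Friction and masses are not known exactly. Their poses are not given: they have to be found in the camera images.
- green_cell: the filter cell to fit: a round knurled dark-steel cap, 52 mm in diameter, 36 mm high, about 0.12 kg, with a green top and a green band near the top; it stands open side down on one of the rack's three places (the order of the cells varies). Origin: centre of its underside, z up along its axis. Set down on the pins or on the plunger it stays there, so it may be regripped while turning
- green_bore (a point): mouth of the green cell's bore (at its origin). Bore 38 mm in diameter, 30 mm deep. Three equal keyways, 15 mm wide, 120 degrees apart, run up the whole bore, unseen. Their angle to the pins is not reported: with the rim on the pins turn the cell, either way, up to 120 degrees, until it drops 4 mm (its own weight is enough when let go); the fit allows about 10 degrees of turn either side
- amber_cell: round knurled dark-steel filter cell with an amber-orange top and band, standing upright on one of the three places of the rack; same size and make as the green cell. Not needed: leave it in place. Origin: centre of its underside
- blue_cell: round knurled dark-steel filter cell with a blue top and band, standing upright on one of the three places of the rack; same size and make as the green cell. Not needed: leave it in place. Origin: centre of its underside
- rack: fixed aluminium rack plate, 90 x 290 x 12 mm, long along its own y axis; three low grey discs (32 mm in diameter, 8 mm high) on its top, at -95, 0 and +95 mm along y, stand inside the bores of the cells, so lift cells straight up. Cells' undersides rest on the plate, 12 mm above the bench. Origin: centre of its underside
- reader: white reader fixed to the bench: housing 80 mm high; origin: on the bench, under the port's axis; the housing reaches 70 mm from there towards the robot (its own -x), 170 mm away from it and 110 mm to either side. On its top stand a steel flange (60 mm in diameter, 4 mm high) and the upright black spigot, whose end is 42 mm above the housing's top
- port (a point): centre of the top end of the reader's fixed black spigot, z up. Spigot 36.2 mm in diameter, its last 5 mm narrowing to 27 mm. A brass plunger, 23 mm in diameter, stands 6 mm above this point. Height of the cell's origin relative to this point: -20 mm while its rim rides on the pins, -24 mm when dropped over them and resting on the plunger, -30 mm fully home (its inner top on the spigot's end)
- pin_ring (a point): point on the port's axis at the height of the pins' tops, 20 mm below the spigot's end (22 mm above the housing). Three radial steel pins, 120 degrees apart and 5.6 mm thick, stick out of the spigot to 22.5 mm from the axis; their angle about the axis is random and not reported
- plunger (a joint): travel of the brass spring plunger in the top of the port, in m: 0 out, 0.006 when the cell is fully home; it pushes the cell up with about 4 N at 0 and 9 N at 0.006, more than the cell's weight, so the cell rises again by 6 mm when let go
- orange_tipbox: bystander: closed orange box of pipette tips, 85 x 120 x 57 mm, left of the reader; origin: centre of its underside
- yellow_tipbox: bystander: closed yellow box of pipette tips, 85 x 120 x 57 mm, beyond the rack on the right; origin: centre of its underside
- buffer_bottle: bystander: clear bottle with blue cap, 64 mm in diameter, 120 mm high, beyond the gap between rack and reader; origin: centre of its underside
- sample_jar: bystander: amber jar with blue lid, 52 mm in diameter, 70 mm high, beyond the rack; origin: centre of its underside
- beaker: bystander: open clear beaker, 70 mm in diameter, 85 mm high, beyond the bottle and jar; origin: centre of its underside

How it is judged (in metres and radians):
On the way, in this order (a step that is already met when the one before it is completed fails the run):
1. the green cell is lifted clear of the rack (z of green_cell in the frame of rack above 0.035 m and contact force between green_cell and rack below 0.1 N), for 0.1 s.
2. the green cell stands upright over the port's spigot (z of green_cell in the frame of port below -0.017 m and horizontal distance between green_cell and port below 0.004 m and angle between green_cell's own z axis and vertical below 0.15 rad), for 0.1 s.
At the end, for the whole second after the job is handed in: Green cell within 2 mm of fully home, within 4 mm of the port axis, upright within 7 degrees, plunger pressed over 4 mm, cell still, fingers pressing on it with over 2 N (still holding); the other cells, boxes, bottle, jar and beaker within 20 mm of where they stood (z of green_cell in the frame of port below -0.028 m and horizontal distance between green_cell and port below 0.004 m and angle between green_cell's own z axis and vertical below 0.12 rad and value of joint plunger above 0.004 m and contact force between the fingers and green_cell above 2 N and linear speed of green_cell below 0.02 m/s and distance of each of amber_cell, blue_cell, orange_tipbox, yellow_tipbox, buffer_bottle, sample_jar, beaker from where it was at the start of the episode below 0.02 m); the arm keeps its last pose, push and grip.
It fails at once if another cell or a bystander is displaced by more than 30 mm (distance of any of amber_cell, blue_cell, orange_tipbox, yellow_tipbox, buffer_bottle, sample_jar, beaker from where it was at the start of the episode above 0.03 m).
It fails at once if a bottle, jar, beaker or another cell is tipped (angle between any of amber_cell, blue_cell, buffer_bottle, sample_jar, beaker's own z axis and vertical above 0.5 rad).
It also fails if it takes over 72 s, if anything falls off the work surface, if the arm or the gripper's body presses on something with over 40 N, if the wrist force passes 120 N, or if a joint passes its speed limit or range.

### The arm

A 6-joint arm with a two-finger parallel gripper is mounted at the origin on the work surface. World frame = base frame: x ahead of the robot, y to its left, z up, the work surface at z = 0. Lengths are in m, angles in degrees, forces in N, time in s.
With the tool pointing down it reaches from about 0.35 to 0.975 m from the base axis. Payload 17.4 kg.
Tool frame: the origin (TCP) lies where the fingers leave the gripper's body, on its centre line; the fingertips stand 73 mm ahead of it and the grasp point (between the pads) lies 54 mm ahead of it; x points along the fingers, z is the direction in which the jaws open and shut, and the axes are right-handed (so a half turn about x gives the same grasp; the last joint's range is limited). The gripper opens to 85 mm and grips with 20 to 120 N. Pads are 22 mm wide; open, the fingers measure 114 mm over their backs; the gripper's body (76 mm by 85 mm) begins 54 mm behind the grasp point. The pads swing forward as they close: fully open they stand 13 mm farther back than shut.
Start: joints at [-70.52, 6.646, 82.598, -0, 90.757, -2.166], TCP at [0.249, -0.627, 0.304] pointing down, gripper open.
Joint ranges: [-162.19, 162.19], [-47.58, 125.68], [4.15, 143.07], [-65.23, 245.23], [0.69, 171.88], [-170.13, 170.13]. Speed limits (degrees/s): [108.29, 108.29, 127.2, 180, 180, 180].

### API

Orientations are given as a 3x3 rotation matrix whose columns are the frame's x, y, z axes.
In Python, from rig import monitor, imaging, bot gives the robot as it stands. The module is installed in compiled form; this text tells all that it offers.
- The arm moves only by the shell command python3 -m crank 'ROWS' [FORCE]. ROWS is JSON, one flat list of numbers, 7 for each row, row after row: the shift along the world's x, y, z in cm, then the turn, a rotation vector about the world's x, y, z in degrees, then the opening, from 0 (shut) to 1 (fully open). A call has 1 to 12 rows; each row is the pose to reach, as a shift and turn from the pose measured when the call began; what a row does not reach only later rows make up. A row lasts 1/12 s, in which the tool goes at most 41.7 mm and 7.16 degrees, less where a joint would pass 70% of its speed; a pose out of reach is approached as far as the arm can. A call with a gripper value outside its range is refused whole. The fingers move at their own pace and stop on an object; FORCE is the grip in N (left out, the last holds). Time passes only in rows, so rows that repeat a pose let the fingers close. It gives the time, the measured TCP pose, the force and the opening at its end, in the units of the state.
- monitor.get_obs(): the state, without advancing time (a new reading comes with each control period).
- imaging.read_camera(name): name is "scene" or "top"; returns (picture, depth): 400x640x3 uint8, red, green, blue; 400x640 float32, m along the optical axis (not along the pixel's ray), 0 where there is no reading.
- imaging.get_calibration(name): a dict with "K" (3x3 intrinsics, pixels), "origin" and "orientation" of the camera in the world. Camera axes: x right, y down, z forward; pixel columns grow to the right and rows downward; lengths in m; the calibration is good to about 2 mm. A picture is of the moment at which its call begins. get_calibration takes no time and is no camera call.
- bot.finish_job(): hands the job in, once; it reports no verdict.
The state is a dict: "time": time; "joint_positions": joint angles; "dq": joint speeds; "joint_efforts": joint torques, N m; "ee_pos": TCP position; "tool_rot": TCP orientation; "wrist_force": force on the tool from outside, world axes, zero at the start; "wrist_torque": the same for the moment, N m; "grip_width": finger opening in m.
Only numpy, scipy, OpenCV 4.12 (cv2) and the standard library are available. Lean on these libraries where they do the work, as an engineer would, in place of code of your own. Each camera call takes 0.05 s, during which the arm holds its last target.

## Working session

There is one attempt and no reset: what is moved stays moved. The work goes in short steps, Python scripts to look and compute and a shell command to move; the robot and the scene stay as the last step left them, time stands still between calls to the robot, and variables do not carry over. Pictures are saved under pics/ and viewed, and the job is handed in when it is done.

```bash
mkdir -p pics
python3 - <<'E'
from rig import monitor, imaging, bot
import cv2,numpy as np
np.set_printoptions(precision=4,suppress=True)
for n in("scene","top"):
    p,d=imaging.read_camera(n); cv2.imwrite(f"pics/{n}0.png",p[:,:,::-1]); np.save(f"{n}0.npy",d)
    c=imaging.get_calibration(n); print(n,c)
o=monitor.get_obs()
for k in o: print(k,np.array(o[k]))
E
```

```text
scene {'K': array([[440.3696,   0.    , 330.1745],
       [  0.    , 440.3696, 197.6625],
       [  0.    ,   0.    ,   1.    ]]), 'origin': array([1.4864, 0.796 , 0.9742]), 'orientation': array([[-0.639 ,  0.4729, -0.6066],
       [ 0.7691,  0.3857, -0.5095],
       [-0.0069, -0.7922, -0.6102]])}
top {'K': array([[453.087 ,   0.    , 318.1883],
       [  0.    , 453.087 , 202.8005],
       [  0.    ,   0.    ,   1.    ]]), 'origin': array([0.428 , 0.0798, 1.3291]), 'orientation': array([[-0.0004, -0.9865,  0.1638],
       [-1.    ,  0.001 ,  0.0033],
       [-0.0034, -0.1638, -0.9865]])}
time 0.1
joint_positions [-70.5195   6.6715  82.6321  -0.0009  90.7579  -2.1669]
dq [ 0.0638 -0.1188 -0.0844  0.0362 -0.0093  0.0312]
joint_efforts [  0.0023 -73.3674 -63.3787  -0.0001   0.0053  -0.    ]
ee_pos [ 0.2489 -0.6273  0.3032]
tool_rot [[-0.0004  0.9295  0.3689]
 [ 0.001   0.3689 -0.9295]
 [-1.      0.     -0.0011]]
wrist_force [ 0.0583  0.5097 -0.3021]
wrist_torque [-0.0696 -0.0254 -0.0492]
grip_width 0.08527897423712781
```

View pics/scene0.png

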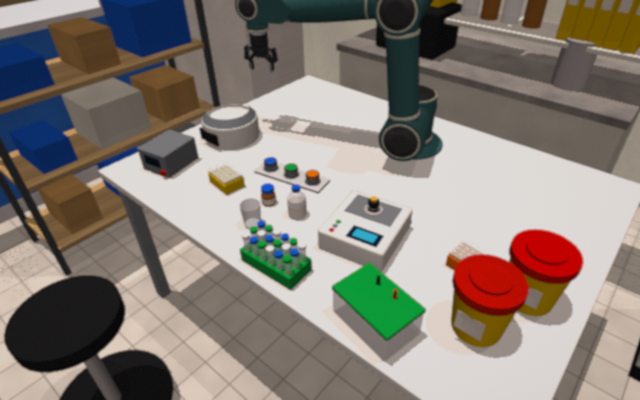

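View pics/top0.png

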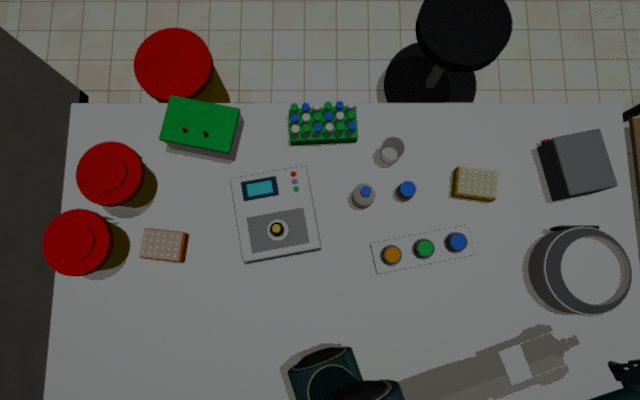

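The scene view shows the rack with blue, green and amber cells, and the reader behind them. In the top view the green cell is at about (425,248), amber (392,255), blue (457,242), and the port's plunger at about (277,229).

```bash
cat > h.py <<'E'
from rig import monitor, imaging, bot
import cv2,numpy as np
np.set_printoptions(precision=4,suppress=True)
def ray(n,u,v):
    c=imaging.get_calibration(n);r=c["orientation"]@np.linalg.inv(c["K"])@np.array([u,v,1.]);return c["origin"],r
def plane(n,u,v,z):
    o,r=ray(n,u,v);return o+r*(z-o[2])/r[2]
def two(u1,v1,u2,v2):
    o1,r1=ray("scene",u1,v1);o2,r2=ray("top",u2,v2)
    A=np.stack([r1,-r2],1);s=np.linalg.lstsq(A,o2-o1,rcond=None)[0]
    a=o1+s[0]*r1;b=o2+s[1]*r2;return (a+b)/2,np.linalg.norm(a-b)
def blob(img,box,lo,hi,minS=100,ret=False):
    x0,y0,x1,y1=box
    h=cv2.cvtColor(img,cv2.COLOR_RGB2HSV);m=cv2.inRange(h,lo,hi);k=np.zeros_like(m);k[y0:y1,x0:x1]=m[y0:y1,x0:x1]
    n,l,s,c=cv2.connectedComponentsWithStats(k)
    i=1+np.argmax(s[1:,4]);return c[i],s[i]
E
python3 - <<'E'
from h import *
t=cv2.imread("pics/top0.png")[:,:,::-1].copy();s=cv2.imread("pics/scene0.png")[:,:,::-1].copy()
dt=np.load("top0.npy")
R={"green":((405,230,440,265),(45,80,40),(85,255,255)),"amber":((375,240,408,270),(5,100,60),(25,255,255)),"blue":((440,228,472,258),(100,100,40),(130,255,255)),"plunger":((262,215,292,245),(18,100,60),(35,255,255))}
S={"green":(278,160,302,176),"amber":(303,166,324,184),"blue":(260,153,280,167),"plunger":(365,192,383,206)}
for n,(b,lo,hi) in R.items():
    c,st=blob(t,b,lo,hi); z=.048 if n!="plunger" else .128
    P=plane("top",*c,z); d=dt[int(c[1]),int(c[0])]
    o,r=ray("top",*c)
    print(n,c,st,P,"depthpt",o+r*d)
    c2,s2=blob(s,S[n],lo,hi);print("   scene",c2,s2,plane("scene",*c2,z),two(*c2,*c))
for n,(im,b) in {"t":(t,(230,160,490,280)),"s":(s,(240,140,420,270))}.items():
    cv2.imwrite(f"pics/c{n}.png",cv2.resize(im[b[1]:b[3],b[0]:b[2],::-1],None,fx=3,fy=3,interpolation=cv2.INTER_CUBIC))
E
```

```text
green [425.1683 247.8846] [417 240  17  17 208] [ 0.5117 -0.2173  0.048 ] depthpt [ 0.5117 -0.2173  0.0479]
   scene [290.4133 167.6267] [285 164  11   8  75] [ 0.5174 -0.2132  0.048 ] (array([ 0.5121, -0.2186,  0.0429]), np.float64(0.00024949544212766995))
amber [392.2079 254.4455] [385 247  16  16 202] [ 0.4933 -0.124   0.048 ] depthpt [ 0.4933 -0.1237  0.0496]
   scene [312.0515 174.6289] [307 170  11  10  97] [ 0.5006 -0.1186  0.048 ] (array([ 0.4937, -0.125 ,  0.0415]), np.float64(2.735409995773018e-05))
blue [457.7913 241.3786] [449 234  18  16 206] [ 0.5299 -0.31    0.048 ] depthpt [ 0.5297 -0.309   0.0514]
   scene [269.9589 161.411 ] [265 158  11   8  73] [ 0.5361 -0.3046  0.048 ] (array([ 0.5303, -0.3116,  0.0422]), np.float64(0.00037546269896693155))
plunger [275.8485 227.9394] [272 224   9   9  66] [0.5597 0.1966 0.128 ] depthpt [0.5594 0.1963 0.131 ]
   scene [373.4    199.5143] [370 197   8   6  35] [0.567  0.2002 0.128 ] (array([0.5606, 0.1967, 0.1224]), np.float64(0.0010373119693879232))
```

View pics/ct.png

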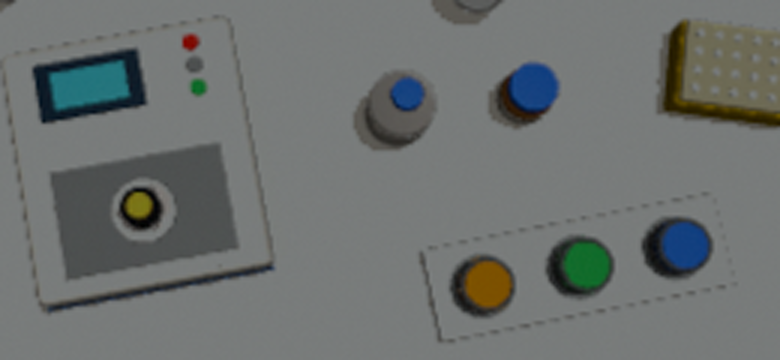

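View pics/cs.png

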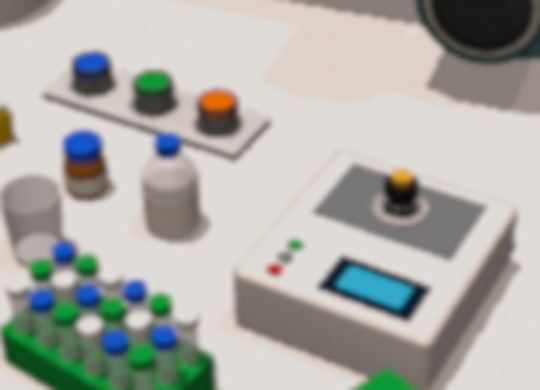

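Checks: green to amber is 95.1 mm and green to blue is 94.5 mm, so the rack spacing fits. Depth heights agree with the expected 48 and 128 mm. The rack is yawed about 11°. I'll go above the green cell with the jaws across the rack.

```bash
python3 -m crank '[13,20,-2,0,0,40,1, 26.3,41,-8,0,0,79.5,1, 26.3,41,-12,0,0,79.5,1, 26.3,41,-12,0,0,79.5,1, 26.3,41,-12,0,0,79.5,1, 26.3,41,-12,0,0,79.5,1, 26.3,41,-12,0,0,79.5,1, 26.3,41,-12,0,0,79.5,1, 26.3,41,-12,0,0,79.5,1, 26.3,41,-12,0,0,79.5,1, 26.3,41,-12,0,0,79.5,1, 26.3,41,-12,0,0,79.5,1]' 60
```

```text
time: 1.1
ee_pos: [0.5111, -0.2175, 0.1833]
tool_rot: [[-0.001, -0.202, 0.979], [-0.0, 0.979, 0.202], [-1.0, 0.0, -0.001]]
wrist_force: [0.6, -1.2, -0.1]
grip_width: 0.0857
```

```bash
python3 -m crank '[0.1,0,-3,0,0,0,1, 0.1,0,-6,0,0,0,1, 0.1,0,-8,0,0,0,1, 0.1,0,-9,0,0,0,1, 0.1,0,-9.5,0,0,0,1, 0.1,0,-9.5,0,0,0,1]'
python3 - <<'E'
from h import *
p,_=imaging.read_camera("scene");cv2.imwrite("pics/s1.png",cv2.resize(p[100:240,220:400,::-1],None,fx=4,fy=4,interpolation=cv2.INTER_CUBIC))
E
```

```text
time: 1.6
ee_pos: [0.5119, -0.2176, 0.0879]
tool_rot: [[-0.002, -0.201, 0.98], [0.0, 0.98, 0.201], [-1.0, 0.001, -0.002]]
wrist_force: [0.2, -1.1, -0.3]
grip_width: 0.0857
```

View pics/s1.png

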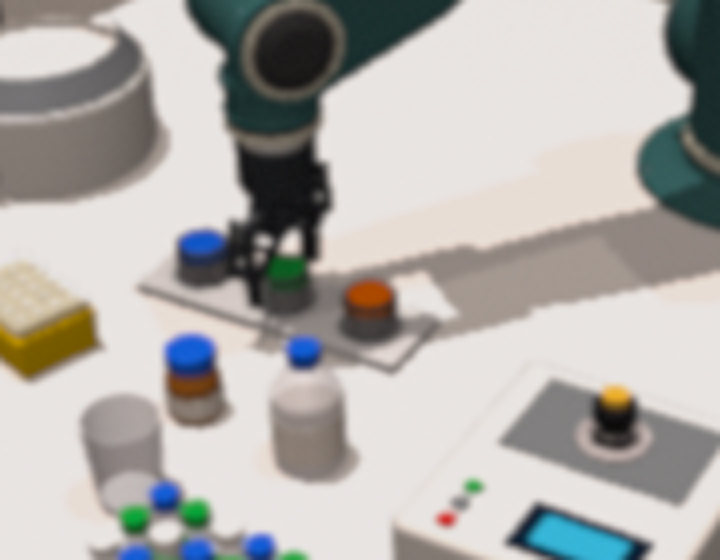

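The fingers straddle the green cell, whose top is at about (287,270) in the crop, and they clear both neighbours. I'll close and then lift 12 cm or so.

```bash
python3 -m crank '[0,0,0,0,0,0,0.3, 0,0,0,0,0,0,0.3, 0,0,0,0,0,0,0.3, 0,0,0,0,0,0,0.3, 0,0,0,0,0,0,0.3, 0,0,0,0,0,0,0.3, 0,0,0,0,0,0,0.3, 0,0,0,0,0,0,0.3]' 60
python3 -m crank '[0,0,1,0,0,0,0.3, 0,0,3,0,0,0,0.3, 0,0,6,0,0,0,0.3, 0,0,9.5,0,0,0,0.3, 0,0,13,0,0,0,0.3, 0,0,15,0,0,0,0.3, 0,0,15,0,0,0,0.3]' 60
python3 - <<'E'
from h import *
p,_=imaging.read_camera("scene");cv2.imwrite("pics/s2.png",cv2.resize(p[60:240,220:400,::-1],None,fx=3,fy=3,interpolation=cv2.INTER_CUBIC))
E
```

```text
time: 2.32
ee_pos: [0.5128, -0.2181, 0.0906]
tool_rot: [[0.001, -0.201, 0.98], [-0.001, 0.98, 0.201], [-1.0, -0.002, 0.001]]
wrist_force: [-2.6, 0.9, 8.5]
grip_width: 0.0505
time: 2.9
ee_pos: [0.5137, -0.2186, 0.247]
tool_rot: [[0.008, -0.201, 0.98], [-0.005, 0.98, 0.201], [-1.0, -0.006, 0.007]]
wrist_force: [0.8, -0.1, -0.7]
grip_width: 0.0508
```

View pics/s2.png

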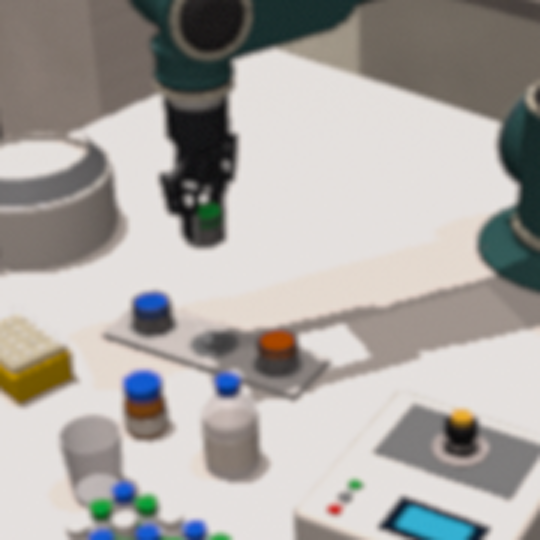

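The cell is lifted and upright, and the rack place is empty. Now I'll carry it to above the port.

```bash
python3 -m crank '[0.5,3,0,0,0,0,0.3, 0.9,7,0,0,0,0,0.3, 1.3,11,0,0,0,0,0.3, 1.8,15,0,0,0,0,0.3, 2.3,19,0,0,0,0,0.3, 2.8,23,0,0,0,0,0.3, 3.2,27,0,0,0,0,0.3, 3.6,31,0,0,0,0,0.3, 4,35,0,0,0,0,0.3, 4.4,38.5,0,0,0,0,0.3, 4.6,40.5,0,0,0,0,0.3, 4.6,41.5,0,0,0,0,0.3]' 60
python3 -m crank '[0,0,0,0,0,0,0.3, 0,0,0,0,0,0,0.3]' 60
python3 - <<'E'
from h import *
for n in("scene","top"):
    p,_=imaging.read_camera(n);cv2.imwrite(f"pics/{n}3.png",p[:,:,::-1])
    b=(230,180,330,270) if n=="top" else (320,120,440,240)
    cv2.imwrite(f"pics/c{n}3.png",cv2.resize(p[b[1]:b[3],b[0]:b[2],::-1],None,fx=5,fy=5,interpolation=cv2.INTER_CUBIC))
E
```

```text
time: 3.95
ee_pos: [0.5588, 0.1991, 0.2426]
tool_rot: [[0.004, -0.203, 0.979], [-0.004, 0.979, 0.203], [-1.0, -0.004, 0.003]]
wrist_force: [0.1, 0.7, -1.4]
grip_width: 0.0506
time: 4.12
ee_pos: [0.5585, 0.1988, 0.2417]
tool_rot: [[0.002, -0.204, 0.979], [-0.004, 0.979, 0.204], [-1.0, -0.005, 0.001]]
wrist_force: [0.3, 0.2, -1.6]
grip_width: 0.0507
```

View pics/cscene3.png

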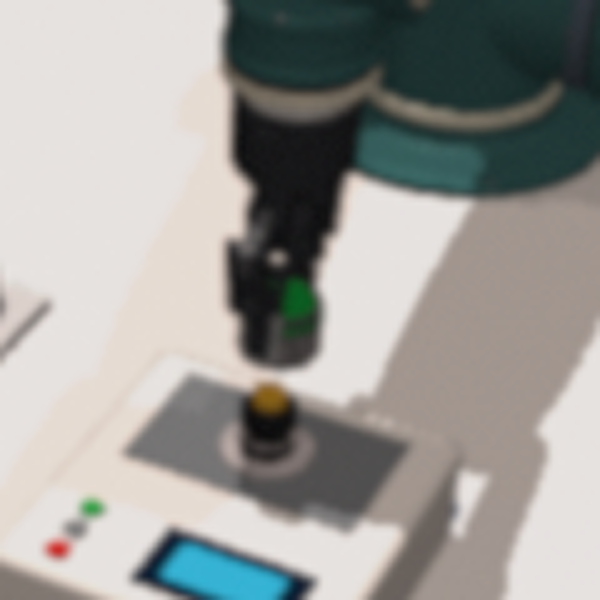

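View pics/ctop3.png

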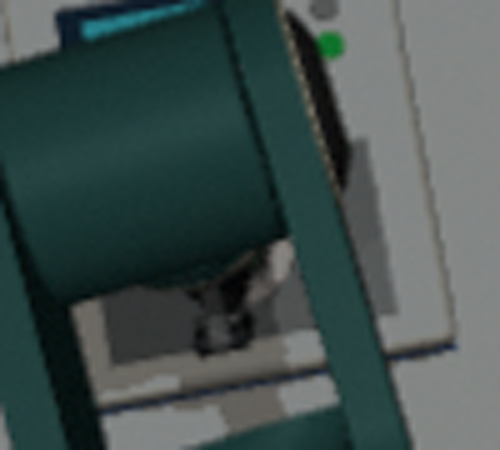

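Run:
```python
from h import *
c=imaging.get_calibration("scene")
def pr(P):
    q=c["K"]@(c["orientation"].T@(np.array(P)-c["origin"]));return q[:2]/q[2]
for P in ([.5585,.1996,.163],[.5585,.1996,.199],[.560,.1965,.128],[.560,.1965,.122],[.56,.1965,.084]):
    print(P,(pr(P)-[320,120])*5)
p=cv2.imread("pics/scene3.png")
g=cv2.cvtColor(p,cv2.COLOR_BGR2GRAY)
for r in (120+300//5,120+320//5,120+340//5,120+345//5,120+405//5,120+415//5,120+425//5): print((r-120)*5,g[r,360:392])
for r in (198,199,200,201): print(p[r,366:384].tolist())
```

```text
[0.5585, 0.1996, 0.163] [277.0776 345.9866]
[0.5585, 0.1996, 0.199] [280.3758 298.4233]
[0.56, 0.1965, 0.128] [268.5444 390.0049]
[0.56, 0.1965, 0.122] [268.0361 397.5437]
[0.56, 0.1965, 0.084] [264.8781 444.3804]
300 [221 221 222 217 192 136  71  29  24  28  25  22  19  19  21  26  40  53
  59  61  61  59  65  94 150 203 225 227 227 227 226 228]
320 [221 221 221 221 222 218 200 159  97  47  26  20  24  38  56  67  62  51
  49  47  46  45  48  85 149 203 225 227 227 227 227 227]
340 [222 221 221 221 221 217 197 150  92  47  27  24  29  46  64  70  62  57
  55  58  60  60  71 113 175 219 227 228 227 227 227 227]
345 [221 221 222 222 221 218 204 162 102  53  28  22  30  51  68  73  66  60
  56  58  61  62  74 122 179 220 228 227 227 227 227 227]
405 [123 119 116 116 118 117 113  98  65  37  41  61  72  79  81  76  63  46
  49  83 116 133 142 149 155 159 165 176 179 167 154 148]
415 [118 118 117 117 117 118 116 100  64  28  15  20  25  30  31  26  22  19
  32  58  77  84  89  97 105 115 124 134 141 144 147 147]
425 [117 116 117 118 126 139 145 128  85  42  19  11  16  17  13  14  15  26
[... 493 characters left out ...]
], [28, 95, 131], [41, 92, 125], [70, 95, 117], [102, 111, 121], [136, 141, 149], [160, 166, 175], [172, 178, 187], [181, 187, 196], [191, 196, 204]]
[[113, 114, 115], [100, 100, 102], [73, 72, 74], [42, 49, 56], [25, 55, 76], [20, 74, 103], [23, 86, 120], [23, 91, 125], [23, 91, 126], [24, 87, 120], [23, 76, 106], [35, 63, 85], [64, 72, 80], [101, 106, 114], [133, 139, 149], [147, 153, 164], [153, 159, 170], [161, 167, 177]]
[[113, 113, 114], [98, 98, 99], [66, 65, 66], [34, 36, 41], [17, 39, 55], [20, 58, 81], [21, 70, 97], [20, 77, 107], [23, 78, 109], [22, 73, 101], [19, 61, 84], [21, 44, 61], [44, 48, 54], [78, 82, 87], [109, 114, 122], [124, 131, 141], [134, 140, 150], [140, 147, 157]]
```

The cell and spigot in the scene image sit within about 0.5 mm of their projections. The correction is +1.5 mm in x and −3 mm in y. Then I'll lower over the taper.

```bash
python3 -m crank '[0.15,-0.3,0,0,0,0,0.3, 0.15,-0.3,0,0,0,0,0.3, 0.15,-0.3,0,0,0,0,0.3, 0.15,-0.3,0,0,0,0,0.3]' 60
python3 -m crank '[0,0,-1,0,0,0,0.3, 0,0,-2,0,0,0,0.3, 0,0,-3,0,0,0,0.3,0,0,-3.5,0,0,0,0.3, 0,0,-4,0,0,0,0.3, 0,0,-4.3,0,0,0,0.3, 0,0,-4.6,0,0,0,0.3]' 60
```

```text
time: 4.55
ee_pos: [0.5604, 0.1943, 0.2424]
tool_rot: [[0.003, -0.201, 0.98], [-0.004, 0.979, 0.201], [-1.0, -0.005, 0.002]]
wrist_force: [-1.0, 0.2, -0.6]
grip_width: 0.0507
time: 5.13
ee_pos: [0.5604, 0.1943, 0.1961]
tool_rot: [[0.003, -0.202, 0.979], [-0.004, 0.979, 0.202], [-1.0, -0.005, 0.002]]
wrist_force: [0.0, -0.0, -1.4]
grip_width: 0.0508
```

```bash
python3 -m crank '[0,0.12,0,0,0,0,0.3, 0,0.12,-0.3,0,0,0,0.3, 0,0.12,-0.6,0,0,0,0.3,0,0.12,-0.9,0,0,0,0.3, 0,0.12,-1.1,0,0,0,0.3, 0,0.12,-1.1,0,0,0,0.3]' 60
```

```text
time: 5.63
ee_pos: [0.5602, 0.1955, 0.1845]
tool_rot: [[0.003, -0.202, 0.979], [-0.004, 0.979, 0.202], [-1.0, -0.005, 0.002]]
wrist_force: [-0.4, 0.1, -0.8]
grip_width: 0.0509
```

```bash
python3 -m crank '[0,0,-0.2,0,0,0,0.3, 0,0,-0.4,0,0,0,0.3, 0,0,-0.4,0,0,0,0.3]' 60; python3 -m crank '[0,0,-0.1,0,0,0,0.3, 0,0,-0.2,0,0,0,0.3,0,0,-0.2,0,0,0,0.3]' 60
```

```text
time: 5.88
ee_pos: [0.5601, 0.1955, 0.18]
tool_rot: [[0.002, -0.202, 0.979], [-0.004, 0.979, 0.202], [-1.0, -0.005, 0.001]]
wrist_force: [-0.8, -0.2, -1.5]
grip_width: 0.0507
time: 6.13
ee_pos: [0.5601, 0.1954, 0.1778]
tool_rot: [[0.002, -0.202, 0.979], [-0.004, 0.979, 0.202], [-1.0, -0.005, 0.001]]
wrist_force: [-0.3, -0.3, -0.3]
grip_width: 0.0509
```

```bash
python3 -m crank '[0,0,-0.1,0,0,0,0.3, 0,0,-0.2,0,0,0,0.3,0,0,-0.2,0,0,0,0.3]' 60;python3 -m crank '[0,0,-0.1,0,0,0,0.3, 0,0,-0.2,0,0,0,0.3,0,0,-0.2,0,0,0,0.3]' 60
```

```text
time: 6.38
ee_pos: [0.5601, 0.1955, 0.176]
tool_rot: [[0.002, -0.202, 0.979], [-0.004, 0.979, 0.202], [-1.0, -0.005, 0.001]]
wrist_force: [-0.8, 0.0, 2.6]
grip_width: 0.0508
time: 6.63
ee_pos: [0.5602, 0.1955, 0.1741]
tool_rot: [[0.003, -0.202, 0.979], [-0.004, 0.979, 0.202], [-1.0, -0.005, 0.002]]
wrist_force: [-0.8, 0.2, 4.8]
grip_width: 0.0507
```

The force is about 4–6 N with TCP still following, at an estimated cell origin of 24 mm below the port. That looks like the plunger, so the keyways may have lined up by chance. I'll keep pressing in small steps.

```bash
python3 -m crank '[0,0,-0.1,0,0,0,0.3, 0,0,-0.2,0,0,0,0.3,0,0,-0.2,0,0,0,0.3]' 60;python3 -m crank '[0,0,-0.1,0,0,0,0.3, 0,0,-0.2,0,0,0,0.3,0,0,-0.2,0,0,0,0.3]' 60
python3 - <<'E'
from h import *
n="scene"
p,_=imaging.read_camera(n);cv2.imwrite(f"pics/{n}4.png",p[:,:,::-1])
b=(320,120,440,240)
cv2.imwrite(f"pics/c{n}4.png",cv2.resize(p[b[1]:b[3],b[0]:b[2],::-1],None,fx=5,fy=5,interpolation=cv2.INTER_CUBIC))
E
```

```text
time: 6.88
ee_pos: [0.5603, 0.1955, 0.1723]
tool_rot: [[0.003, -0.201, 0.979], [-0.004, 0.979, 0.202], [-1.0, -0.005, 0.002]]
wrist_force: [-2.0, -1.2, 5.8]
grip_width: 0.0508
time: 7.13
ee_pos: [0.5603, 0.1955, 0.1706]
tool_rot: [[0.003, -0.201, 0.979], [-0.004, 0.979, 0.201], [-1.0, -0.005, 0.002]]
wrist_force: [-2.6, -0.7, 7.3]
grip_width: 0.0507
```

View pics/cscene4.png

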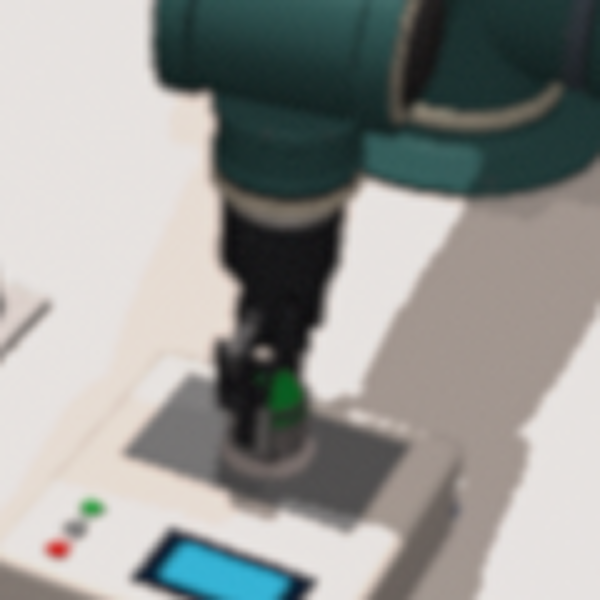

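```bash
python3 -m crank '[0,0,-0.1,0,0,0,0.3, 0,0,-0.2,0,0,0,0.3,0,0,-0.2,0,0,0,0.3]' 80;python3 -m crank '[0,0,-0.1,0,0,0,0.3, 0,0,-0.2,0,0,0,0.3,0,0,-0.2,0,0,0,0.3]' 80
```

```text
time: 7.43
ee_pos: [0.5604, 0.1956, 0.1706]
tool_rot: [[0.004, -0.202, 0.979], [-0.004, 0.979, 0.202], [-1.0, -0.005, 0.003]]
wrist_force: [-12.6, -3.5, 21.6]
grip_width: 0.0504
time: 7.68
ee_pos: [0.5605, 0.1956, 0.1706]
tool_rot: [[0.005, -0.202, 0.979], [-0.004, 0.979, 0.202], [-1.0, -0.005, 0.004]]
wrist_force: [-10.9, -3.5, 23.4]
grip_width: 0.0502
```

TCP stops hard at z = 0.1706, 6 mm below the first plunger contact. I'll check the cell's height independently in the images.

Run:
```python
from h import *
c=imaging.get_calibration("scene")
p,d=imaging.read_camera("scene");cv2.imwrite("pics/scene5.png",p[:,:,::-1])
h=cv2.cvtColor(p,cv2.COLOR_RGB2HSV);m=cv2.inRange(h,(45,120,40),(85,255,255));m[:185]=0;m[215:]=0;m[:,:365]=0;m[:,390:]=0
v,u=np.nonzero(m);Z=[]
for a,b in zip(u,v):
    o,r=ray("scene",a,b);Z.append(np.r_[a,b,o+r*d[b,a]])
Z=np.array(Z);print(len(Z));print(Z[np.argsort(-Z[:,4])][:40])
# reference offset: spigot/housing depth z
for (a,b) in ((366,230),(350,205),(385,217)):
    o,r=ray("scene",a,b);print("ref",a,b,o+r*d[b,a])
def pr(P):
    q=c["K"]@(c["orientation"].T@(np.array(P)-c["origin"]));return q[:2]/q[2]
# front-bottom edge of rim (towards camera) if home / on plunger / on pins
f=np.array([.6066,.5095])/np.hypot(.6066,.5095)*.026
for z in(.092,.098,.102): print(z,"rim front",pr([.5602+f[0],.1962+f[1],z]),"top back",pr([.5602-f[0],.1962-f[1],z+.036]))
g=cv2.cvtColor(p,cv2.COLOR_RGB2GRAY)
for col in(373,374,375,376,377): print(col,g[200:222,col])
b=(345,180,405,225)
cv2.imwrite("pics/c5.png",cv2.resize(p[b[1]:b[3],b[0]:b[2],::-1],None,fx=12,fy=12,interpolation=cv2.INTER_CUBIC))
```

```text
47
[[375.     194.       0.5846   0.2161   0.1676]
 [376.     194.       0.5819   0.2179   0.1669]
 [374.     195.       0.5895   0.2159   0.1666]
 [374.     196.       0.5865   0.2142   0.1602]
 [374.     197.       0.5899   0.2167   0.1596]
 [374.     198.       0.5866   0.2147   0.1528]
 [373.     199.       0.5894   0.2132   0.1499]
 [373.     200.       0.5909   0.2144   0.1475]
 [374.     199.       0.5848   0.2138   0.1474]
 [374.     200.       0.5864   0.2151   0.1451]
 [377.     198.       0.5602   0.2088   0.1341]
 [375.     198.       0.5618   0.2024   0.132 ]
 [377.     195.       0.5446   0.1981   0.1316]
 [375.     201.       0.5737   0.2109   0.1315]
 [376.     200.       0.5672   0.2101   0.1311]
 [376.     198.       0.5587   0.2042   0.131 ]
 [376.     201.       0.5712   0.2129   0.1309]
 [379.     198.       0.5524   0.2112   0.1307]
 [377.     196.       0.5475   0.2002   0.1303]
 [378.     195.       0.5412   0.1996   0.1303]
 [376.     199.       0.5621   0.2066   0.1302]
 [377.     194.       0.5387   0.1941   0.1301]
 [378.     197.       0.5496   0.2055   0
[... 898 characters left out ...]
385 217 [0.5657 0.2469 0.0806]
0.092 rim front [373.6745 212.1043] top back [372.9134 193.0147]
0.098 rim front [373.7765 210.6275] top back [373.012  191.5082]
0.102 rim front [373.8448 209.6385] top back [373.0781 190.4995]
373 [ 39  51  62  65  65  64  66  68  68  67  64  62  77  95 101  92  81  80
  78  81  99 128]
374 [ 51  56  56  53  53  55  58  61  60  57  57  60  78  97 103  94  83  80
  79  81  95 123]
375 [ 61  58  52  46  49  54  61  63  63  58  57  66  84 101 107  96  83  80
  80  86  99 130]
376 [ 61  59  51  46  50  55  62  65  65  63  64  76  95 108 108  96  83  80
  81  90 109 142]
377 [ 60  57  50  45  51  55  60  63  64  63  68  85 102 111 106  92  82  79
  80  91 113 140]
```

View pics/c5.png

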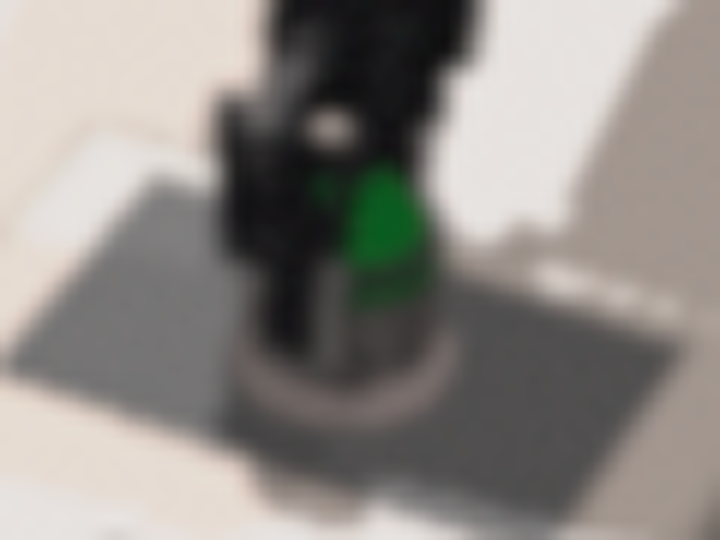

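The crop shows the green top at about (385,215), with the rim just above the flange. The green top reads z ≈ 0.130 (home 0.128, on the pins 0.138), and the rim's front edge is at row ~212 (predicted 212.1 for home). I'll ease the side load and check the hold is steady.

```bash
python3 -m crank '[-0.1,0,-0.2,0,0,0,0.3, -0.1,0,-0.2,0,0,0,0.3, -0.1,0,-0.2,0,0,0,0.3,-0.1,0,-0.2,0,0,0,0.3]' 80; python3 -m crank '[0,0,-0.2,0,0,0,0.3, 0,0,-0.2,0,0,0,0.3, 0,0,-0.2,0,0,0,0.3,0,0,-0.2,0,0,0,0.3, 0,0,-0.2,0,0,0,0.3, 0,0,-0.2,0,0,0,0.3, 0,0,-0.2,0,0,0,0.3, 0,0,-0.2,0,0,0,0.3, 0,0,-0.2,0,0,0,0.3,0,0,-0.2,0,0,0,0.3, 0,0,-0.2,0,0,0,0.3, 0,0,-0.2,0,0,0,0.3]' 80
python3 - <<'E'
from h import *
for i in range(6):
    imaging.read_camera("scene")
o=monitor.get_obs();print(o["time"],o["ee_pos"],o["wrist_force"])
t,_=imaging.read_camera("top");cv2.imwrite("pics/top6.png",t[:,:,::-1])
print(plane("top",*blob(t,(375,240,408,270),(5,100,60),(25,255,255))[0],.048),plane("top",*blob(t,(440,228,472,258),(100,100,40),(130,255,255))[0],.048))
E
```

```text
time: 8.07
ee_pos: [0.5603, 0.1956, 0.1707]
tool_rot: [[0.008, -0.202, 0.979], [-0.003, 0.979, 0.202], [-1.0, -0.005, 0.007]]
wrist_force: [-2.6, -3.2, 17.3]
grip_width: 0.0504
time: 9.07
ee_pos: [0.5605, 0.1956, 0.1706]
tool_rot: [[0.009, -0.201, 0.979], [-0.003, 0.979, 0.202], [-1.0, -0.005, 0.009]]
wrist_force: [-9.1, -3.1, 21.7]
grip_width: 0.0504
9.3667 [0.5605 0.1956 0.1707] [-9.8985 -2.9574 21.095 ]
[ 0.4933 -0.124   0.048 ] [ 0.5298 -0.31    0.048 ]
```

View pics/top6.png

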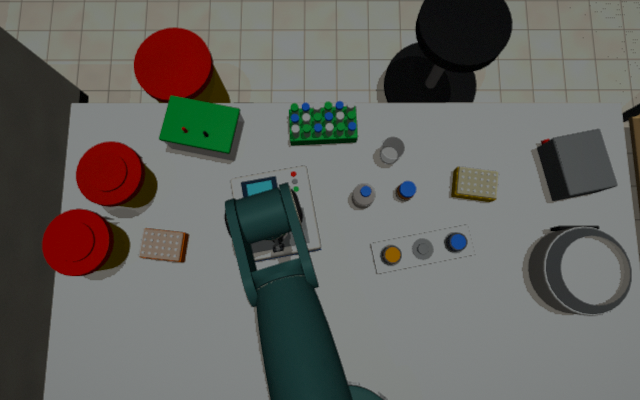

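The hold is steady, with about 21 N down and TCP fixed at 0.1707. The top view shows amber (392,255), blue (457,242), the boxes, bottle (363,195), jar (406,190) and beaker (390,152) all unmoved. I'm handing it in.

Run:
```python
from h import *
bot.finish_job(); o=monitor.get_obs();print(o["time"],o["ee_pos"],o["wrist_force"],o["grip_width"])
```

```text
the job is handed in; nothing more can be done
the job is handed in; nothing more can be done
```

The green cell is on the port, pressed fully home, and was still held when I handed the job in at about 9.4 s of the 72 s. No verdict is reported, and a reading I tried after hand-in was refused.

- **What I did:** I gripped the green cell across the rack, lifted it straight up and lowered it over the spigot. No turning was needed: the keyways dropped over the pins at the angle I arrived with. I then pressed it home with an 80 N grip.
- **Fully home:** The plunger's soft force (about 4 to 8 N) built up over the last 6 mm, then the tool stopped hard at z = 0.1706 m. Scene-camera depth on the green top read about 0.130 m, against 0.128 m expected at home. The rim's front edge was at image row 212, also as expected at home.
- **Hold before hand-in:** The tool was still, pressing down with about 21 N. The grip opening was 50.4 mm, on the 52 mm cell.
- **Other objects:** The amber and blue cells measured within 0.2 mm of where they started. I compared the boxes, bottle, jar and beaker only by eye in the top view, and they looked unmoved.
- **Checks that disagreed or stayed uncertain:**
  - A sideways load of about 10 N remained. Easing the tool back 1 mm cut it to 2.6 N, but it returned during the hold.
  - When the gripper closed, the fingertips pressed on the rack with about 8 N and lifted the tool 3 mm.
  - The first two-camera fixes from colour blobs were about 5 mm low, probably because the blobs included the side bands, so I used the top camera's positions.

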